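# Pack the mixing cups away in the screw-top canister

## Robot

A 6-joint arm with a two-finger parallel gripper is mounted at the origin on a cart in front of the work surface, level with it; the furniture and walls round the work are solid. World frame = base frame: x ahead of the robot, y to its left, z up, the work surface at z = 0. Lengths are in m, angles in degrees, forces in N, time in s.
With the tool pointing down it reaches from about 0.325 to 0.775 m from the base axis. Payload 5.5 kg.
Tool frame: the origin (TCP) lies at the centre of the arm's flange, where the gripper is bolted on; the fingertips stand 182 mm ahead of it and the grasp point (between the pads) lies 163 mm ahead of it; z points along the fingers, y is the direction in which the jaws open and shut (so a half turn about z gives the same grasp; the last joint's range is limited). The gripper opens to 88 mm and grips with 3 to 60 N. Pads are 20 mm wide; open, the fingers measure 115 mm over their backs; the gripper's body (75 mm by 178 mm) begins 61 mm behind the grasp point.
Start: joints at [71.179, 5.22, 70.514, -0, 104.267, -3.249], TCP at [0.161, 0.578, 0.405] pointing down, gripper open.
Joint ranges: [-164.24, 164.24], [-49.07, 125.15], [9.68, 141.18], [-86.29, 266.29], [3.28, 154.24], [-151.56, 151.56]. Speed limits (degrees/s): [147.25, 147.25, 172.46, 180, 180, 180].

## Interface

Orientations are given as [roll, pitch, yaw] about the fixed x, y, z axes, in that order (R = Rz(yaw) Ry(pitch) Rx(roll)).
In Python, from station import r gives the robot as it stands. The module is installed in compiled form; this text tells all that it offers. Calls block until the motion is done:
- r.reach(position, orientation): joint-space move of the TCP to a pose.
- r.servo_line(position, rotation=None, speed=0.15): straight line of the TCP; rotation=None keeps the orientation; speed is the mean speed in m/s.
- r.move_joints(angles): joint-space move.
- r.let_go() and r.grab(squeeze=None): open the fingers fully, or close them until they stop; squeeze is the grip in N (None keeps the last).
- r.wait(seconds).
- r.inverse_kinematics(position, orientation): joint angles nearest the present ones, or None.
- r.sense(): the state.
- r.snapshot(name): name is "side" or "top"; returns a dict with "frame" (400x640x3 uint8, red, green, blue), "fx", "fy", "cx", "cy" (pixels), "dist_coeffs" ([k1, k2, p1, p2, k3] as OpenCV has them; the pictures are not rectified), "R" (3x3) and "t" (3): a world point X has camera coordinates R X + t. Camera axes: x right, y down, z forward; pixel columns grow to the right and rows downward; lengths in m; the calibration is good to about 2 mm. A picture is of the moment at which its call begins. There is no depth.
A pose or a line that the arm cannot do raises r.IKError and nothing moves.
- r.hand_in(): hands the job in, once; it reports no verdict.
The state is a dict: "clock": time; "joints": joint angles; "joint_vel": joint speeds; "joint_torque": joint torques, N m; "tcp_pos": TCP position; "orientation": TCP orientation; "contact_force": force on the tool from outside, world axes, zero at the start; "torque": the same for the moment, N m; "opening": finger opening in m.
Only numpy, scipy, OpenCV 4.12 (cv2) and the standard library are available. Lean on these libraries where they do the work, as an engineer would, in place of code of your own. Each camera call takes 0.05 s, during which the arm holds its last target. There are 200 camera calls.

## Task

Clear the glass vial off the canister base and stand it upright on the note pad, then nest all the loose mixing cups into one stack, upright and fully home in one another, in the middle of the base. Then put the clear dome over the stack, turn it backwards (anticlockwise from above) until it drops into the start of its thread, and screw it forward (clockwise) until it stops; let go of everything. Leave the frosted screw pot where it stands.

Things in the scene. Friction and masses are not known exactly. Their poses are not given: they have to be found in the camera images.
- canister_base: Grey plastic base of the canister, fixed to the table. A round flange 110 mm across, 6 mm thick, carries a neck 60 mm across; the neck's top edge is bevelled to a flat pad 53 mm across, 31 mm above the table. Four small lugs stand out from the neck to 69 mm across, 17.5 to 22 mm above the table. Origin: centre of the underside, z up.
- base_pad (a point): Centre of the pad on top of the neck, 31 mm above the table. A thin bead ring, 1.6 mm high and 35 mm across inside, marks the middle of the pad, where the foot of the lowest cup stands.
- dome: Clear plastic screw-on cover, 79 mm across, 98 mm high, hollow (95 mm free height, bore 63 mm across between thread ridges), about 150 g, standing mouth down on the table. Four-start thread; its starts cannot be told from the wing. Origin: centre of the lower edge, z up. Set on the neck it usually stands on the lugs, origin 17 to 21.5 mm above the base's; a stop bars turning clockwise there.
- dome_thread (a point): Centre of the dome's lower edge (its origin). Turned anticlockwise (from above) by 80 degrees at most, rising up to 3.5 mm, the dome comes off its thread end, drops 6 to 10 mm to 11 mm above the base's origin and meets a stop to more backing. From there 65 to 80 degrees clockwise bring it down to about 7.6 mm, where a stop ends the turn: screwed home. It turns freely, no spring.
- dome_wing (a point): Centre of the top face of the dome's grey wing grip, on the axis, 124 mm above the dome's lower edge. The wing is a bar 42 mm long (dome x) and 12 mm thick (dome y), with 22 mm of height to grip, down to a collar 32 mm across.
- vial: Small glass bottle, 24 mm across, 44 mm high, 14 g, standing at the start on the base's pad. Origin: centre of its underside, z up.
- note_pad: Dark note pad lying on the table, fixed, 148 mm (its x) by 110 mm (its y); its flat upper face is 12 mm above the table, and reaches 73 mm either way along x and from -54 to +49 mm along y. Origin: centre of the underside.
- screw_pot: Frosted pot with a lid, 50 mm across, 38 mm high, loose; a bystander that must stay. Origin: centre of its underside.
- cup_0: White plastic mixing cup standing upright on the table, one of two to four alike (those not there read None throughout): conical, 53 mm across at the rim, 30 mm at the foot, 34 mm high, wall 2.2 mm, 25 g; the floor inside lies 11 mm above the underside, so that a nested cup stands 11 mm higher than the one below it. Origin: centre of the underside, z up.
- cup_1: White plastic mixing cup standing upright on the table, one of two to four alike (those not there read None throughout): conical, 53 mm across at the rim, 30 mm at the foot, 34 mm high, wall 2.2 mm, 25 g; the floor inside lies 11 mm above the underside, so that a nested cup stands 11 mm higher than the one below it. Origin: centre of the underside, z up.
- cup_2: White plastic mixing cup standing upright on the table, one of two to four alike (those not there read None throughout): conical, 53 mm across at the rim, 30 mm at the foot, 34 mm high, wall 2.2 mm, 25 g; the floor inside lies 11 mm above the underside, so that a nested cup stands 11 mm higher than the one below it. Origin: centre of the underside, z up.
- cup_3: White plastic mixing cup standing upright on the table, one of two to four alike (those not there read None throughout): conical, 53 mm across at the rim, 30 mm at the foot, 34 mm high, wall 2.2 mm, 25 g; the floor inside lies 11 mm above the underside, so that a nested cup stands 11 mm higher than the one below it. Origin: centre of the underside, z up.

How it is judged (in metres and radians):
On the way, in this order (a step that is already met when the one before it is completed fails the run):
1. the vial stands upright on the note pad (x of vial in the frame of note_pad between -0.07 and 0.07 m and y of vial in the frame of note_pad between -0.052 and 0.047 m and z of vial in the frame of note_pad between 0.006 and 0.022 m and angle between vial's own z axis and vertical below 0.1 rad and linear speed of vial below 0.02 m/s), for 0.2 s.
2. all the cups present are nested upright in one stack in the middle of the base's pad (horizontal distance between each of cup_0, cup_1, cup_2, cup_3 and base_pad below 0.009 m and angle between each of cup_0, cup_1, cup_2, cup_3's own z axis and vertical below 0.12 rad and (z of cup_0 in the frame of base_pad between -0.003 and 0.003 m or z of cup_0 in the frame of base_pad between 0.008 and 0.014 m or z of cup_0 in the frame of base_pad between 0.019 and 0.025 m or z of cup_0 in the frame of base_pad between 0.03 and 0.036 m) and (z of cup_1 in the frame of base_pad between -0.003 and 0.003 m or z of cup_1 in the frame of base_pad between 0.008 and 0.014 m or z of cup_1 in the frame of base_pad between 0.019 and 0.025 m or z of cup_1 in the frame of base_pad between 0.03 and 0.036 m) and (z of cup_2 in the frame of base_pad between -0.003 and 0.003 m or z of cup_2 in the frame of base_pad between 0.008 and 0.014 m or z of cup_2 in the frame of base_pad between 0.019 and 0.025 m or z of cup_2 in the frame of base_pad between 0.03 and 0.036 m) and (z of cup_3 in the frame of base_pad between -0.003 and 0.003 m or z of cup_3 in the frame of base_pad between 0.008 and 0.014 m or z of cup_3 in the frame of base_pad between 0.019 and 0.025 m or z of cup_3 in the frame of base_pad between 0.03 and 0.036 m)), for 0.3 s.
3. the dome, over the stack, has dropped into the start of its thread (all of step 2 and horizontal distance between dome and canister_base below 0.004 m and angle between dome's own z axis and vertical below 0.04 rad and z of dome in the frame of canister_base between 0.0095 and 0.0128 m), for 0.05 s.
4. the dome is screwed home (horizontal distance between dome and canister_base below 0.004 m and angle between dome's own z axis and vertical below 0.04 rad and z of dome in the frame of canister_base between 0.006 and 0.0088 m), for 0.2 s.
At the end, for the whole second after the job is handed in: Vial upright on the note pad; every cup present upright, within 9 mm of the base axis and at a full-nest level (a multiple of 11 mm over the pad, within 3 mm); dome upright, within 4 mm of the axis, its origin less than 8.8 mm above that of the base (screwed home); all at rest (all of step 1 and all of step 2 and all of step 4 and linear speed of dome below 0.02 m/s); the robot touches nothing.
It fails at once if the frosted screw pot is shifted by more than 30 mm (distance of screw_pot from where it was at the start of the episode above 0.03 m).
Of cup_0, cup_1, cup_2, cup_3 only 2 to 4 are there at a start; the rules pass over those that are not, and their reading is None.
At some moment in a run one of cup_0, cup_1, cup_2, cup_3, dome may be knocked a few centimetres aside while the robot is not near it.
It also fails if it takes over 210 s, if anything falls off the work surface, if the arm or the gripper's body presses on something with over 40 N, if the wrist force passes 120 N, or if a joint passes its speed limit or range.

## Working session

There is one attempt and no reset: what is moved stays moved. The work goes in short steps, each a Python script; the robot and the scene stay as the last script left them, time stands still between calls to the robot, and variables do not carry over. Pictures are saved under pics/ and viewed, about 12 in all and at most 16, crops included, and the job is handed in when it is done.

```bash
mkdir -p pics; cat > h.py <<'E'
import numpy as np, cv2
from station import r
def snap(n, save=None):
    s=r.snapshot(n)
    if save: cv2.imwrite('pics/'+save, s['frame'][:,:,::-1])
    return s
def K(s): return np.array([[s['fx'],0,s['cx']],[0,s['fy'],s['cy']],[0,0,1.]])
def ray(s,uv,z):
    p=cv2.undistortPoints(np.array([[uv]],float),K(s),np.array(s['dist_coeffs'],float))[0,0]
    R=np.array(s['R']);t=np.array(s['t']);c=-R.T@t;d=R.T@np.array([p[0],p[1],1.])
    return c+d*(z-c[2])/d[2]
def proj(s,X):
    R=np.array(s['R'],float)
    return cv2.projectPoints(np.array(X,float).reshape(-1,3),cv2.Rodrigues(R)[0],np.array(s['t'],float),K(s),np.array(s['dist_coeffs'],float))[0][:,0]
E
python3 - <<'E'
from h import *
for n in('top','side'):
    s=snap(n,n+'0.png'); R=np.array(s['R']); print(n,s['fx'],-R.T@np.array(s['t']),R[2])
print(r.sense())
E
```

```text
top 402.94088119972065 [0.46033741 0.03278862 1.26144855] [ 0.07258805  0.00480338 -0.99735044]
side 432.7747596585159 [0.39816191 0.75967773 0.75681763] [ 0.15892478 -0.74377445 -0.64926302]
{'clock': 0.1, 'joints': array([ 7.11795704e+01,  5.26029994e+00,  7.05747488e+01, -2.54249476e-03,
        1.04266570e+02, -3.24749856e+00]), 'joint_vel': array([ 0.03580286, -0.11858425, -0.1249842 , -0.00570118,  0.07518221,
       -0.01501114]), 'joint_torque': array([ 2.27613658e-03, -4.47857773e+01, -4.07571673e+01,  7.00129056e-02,
        2.84970633e-02, -1.27704025e-04]), 'tcp_pos': array([0.16109467, 0.5780303 , 0.40360621]), 'orientation': array([-1.79898405e+02, -3.29536112e-03,  1.64426442e+02]), 'contact_force': array([-0.72844017,  0.38081715,  0.07798834]), 'torque': array([-0.08732684,  0.01170323,  0.00973118]), 'opening': 0.08810529930774735}
```

View pics/top0.png

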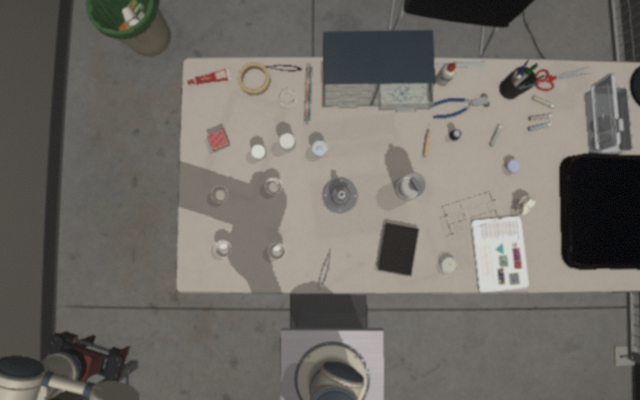

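View pics/side0.png

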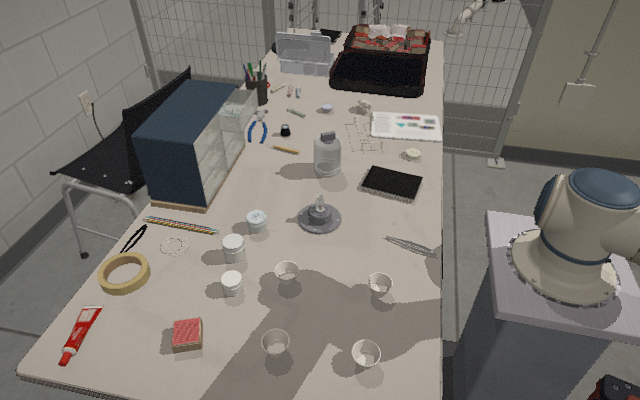

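Top view: the base with the vial is at about (340,195), the dome at (409,186) and the pad at (398,248). Four cups are near (219,195), (272,187), (222,248) and (276,250). I'll zoom in for accurate pixels.

```bash
python3 - <<'E'
import cv2,numpy as np
a=cv2.imread('pics/top0.png')[120:285,195:430]; b=cv2.imread('pics/side0.png')[120:380,215:455]
a=cv2.resize(a,None,fx=3.4,fy=3.4,interpolation=cv2.INTER_CUBIC)
a=np.clip((a.astype(float)/a.max())**.7*255,0,255).astype(np.uint8)
cv2.imwrite('pics/topc.png',a)
b=cv2.resize(b,None,fx=2.3,fy=2.3,interpolation=cv2.INTER_CUBIC);cv2.imwrite('pics/sidec.png',b)
print(a.shape,b.shape)
E
```

```text
(561, 799, 3) (598, 552, 3)
```

View pics/topc.png

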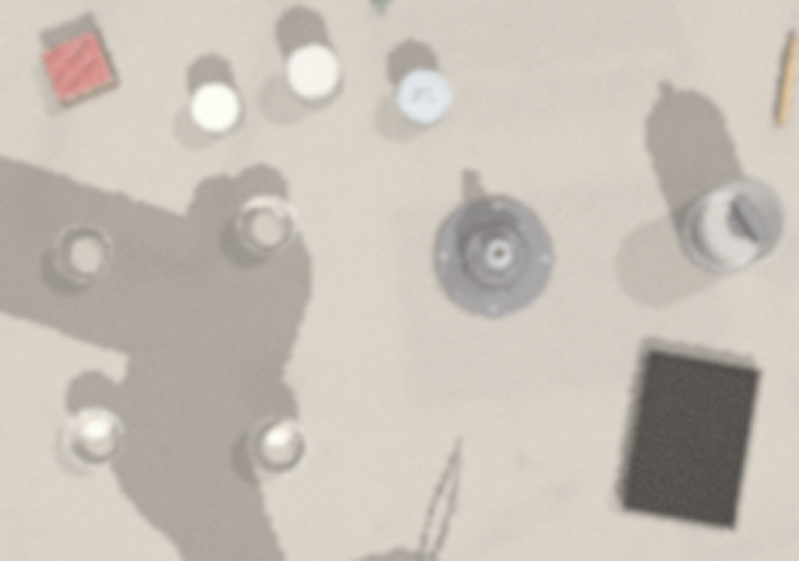

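View pics/sidec.png

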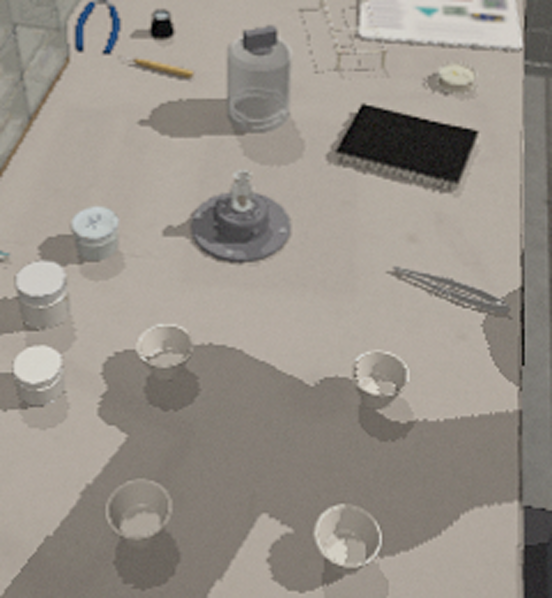

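The crops show the four cup rims, the vial on the base, the dome wing and the pad corners clearly. Next I triangulate these points.

```bash
cat >> h.py <<'E'
def T(x,y): return ((x+.5)/3.4-.5+195,(y+.5)/3.4-.5+120)
def S(x,y): return ((x+.5)/2.3-.5+215,(y+.5)/2.3-.5+120)
E
python3 - <<'E'
from h import *
t=snap('top');s=snap('side')
P={'A':((83,254),(139,509),.034),'B':((266,226),(165,347),.034),'C':((94,434),(347,535),.034),'D':((277,446),(381,374),.034),
'flange':((494,256),(241,227),.006),'vialtop':((498,253),(242,176),.075),'wing':((746,217),(260,35),.124)}
for k,(a,b,z) in P.items(): print(k,ray(t,T(*a),z).round(4),ray(s,S(*b),z).round(4))
for c in [(653,351),(760,371),(735,527),(622,508)]: print('pad',ray(t,T(*c),.012).round(4))
for c in [(365,105),(477,130),(459,180),(338,148)]: print('padS',ray(s,S(*c),.012).round(4))
E
```

```text
A [0.565  0.3464 0.034 ] [0.5657 0.3487 0.034 ]
B [0.5906 0.1809 0.034 ] [0.5909 0.1836 0.034 ]
C [0.4033 0.3334 0.034 ] [0.3998 0.334  0.034 ]
D [0.3934 0.1692 0.034 ] [0.391 0.17  0.034]
flange [ 0.5661 -0.0258  0.006 ] [ 0.5631 -0.0204  0.006 ]
vialtop [ 0.5629 -0.0261  0.075 ] [ 0.5639 -0.0257  0.075 ]
wing [ 0.5893 -0.2313  0.124 ] [ 0.5864 -0.2245  0.124 ]
pad [ 0.479  -0.1704  0.012 ]
pad [ 0.4609 -0.268   0.012 ]
pad [ 0.3199 -0.2435  0.012 ]
pad [ 0.337  -0.1411  0.012 ]
padS [ 0.4576 -0.2687  0.012 ]
padS [ 0.3178 -0.2483  0.012 ]
padS [ 0.3342 -0.1479  0.012 ]
padS [ 0.4784 -0.1748  0.012 ]
```

```bash
cat >> h.py <<'E'
def go(x,y,gz,yaw): r.reach([x,y,gz+.163],[180,0,yaw])
def line(x,y,gz,yaw=None,v=.15): r.servo_line([x,y,gz+.163],None if yaw is None else [180,0,yaw],speed=v)
def st(m=''):
    s=r.sense(); print(m,'t%.1f'%s['clock'],'tcp',(s['tcp_pos']-[0,0,.163]).round(4),'yaw%.1f'%s['orientation'][2],'open%.4f'%s['opening'],'F',s['contact_force'].round(1),'M',s['torque'].round(2))
E
python3 - <<'E'
from h import *
for p in [(.5635,-.0258,.2),(.399,-.207,.2),(.565,.3475,.05),(.4,.334,.04),(.588,-.228,.12),(.5645,-.0245,.24)]:
    for y in (0,90): q=r.inverse_kinematics([p[0],p[1],p[2]+.163],[180,0,y]); print(p,y,None if q is None else q.round(0))
go(.5635,-.0258,.15,90); st()
line(.5635,-.0258,.055); st()
r.grab(8); st('grab')
line(.5635,-.0258,.15); st('up')
go(.399,-.207,.1,90)
line(.399,-.207,.037,v=.1); st('down')
r.let_go(); st()
line(.399,-.207,.15)
go(.45,.1,.22,90); st()
snap('top','t1.png'); snap('side','s1.png')
E
```

```text
(0.5635, -0.0258, 0.2) 0 [ -6.  -1.  81.  -0. 100.  84.]
(0.5635, -0.0258, 0.2) 90 [ -6.  -1.  81.   0. 100.  -6.]
(0.399, -0.207, 0.2) 0 [-32. -19.  97.  -0. 102.  58.]
(0.399, -0.207, 0.2) 90 [-32. -19.  97.   0. 102. -32.]
(0.565, 0.3475, 0.05) 0 [ 29.  17.  76.  -0.  86. 119.]
(0.565, 0.3475, 0.05) 90 [29. 17. 76. -0. 86. 29.]
(0.4, 0.334, 0.04) 0 [ 36.  -4. 100.  -0.  84. 126.]
(0.4, 0.334, 0.04) 90 [ 36.  -4. 100.  -0.  84.  36.]
(0.588, -0.228, 0.12) 0 [-24.  10.  77.  -0.  92.  66.]
(0.588, -0.228, 0.12) 90 [-24.  10.  77.   0.  92. -24.]
(0.5645, -0.0245, 0.24) 0 [ -6.  -0.  76.  -0. 104.  84.]
(0.5645, -0.0245, 0.24) 90 [ -6.  -0.  76.   0. 104.  -6.]
 t2.8 tcp [ 0.5636 -0.025   0.1501] yaw90.1 open0.0877 F [ 0.3  0.8 -0.6] M [-0.07 -0.    0.03]
 t3.6 tcp [ 0.5638 -0.0257  0.056 ] yaw90.0 open0.0880 F [ 0.8 -0.   0.1] M [-0.08  0.07  0.02]
grab t4.6 tcp [ 0.5635 -0.0258  0.0549] yaw90.0 open0.0240 F [-0.3  0.4 -0.9] M [-0.13  0.03  0.  ]
up t5.4 tcp [ 0.5633 -0.0258  0.1489] yaw90.0 open0.0237 F [-0.1  0.8  0.7] M [-0.04  0.06  0.02]
down t7.1 tcp [ 0.3992 -0.2069  0.0371] yaw90.0 open0.0240 F [-0.2 -0.4 -0.2] M [-0.02  0.07  0.  ]
 t8.2 tcp [ 0.399 -0.207  0.037] yaw90.0 open0.0879 F [-0.3 -0.6  0.9] M [-0.07  0.11  0.01]
 t10.3 tcp [0.4501 0.0994 0.2193] yaw90.0 open0.0875 F [ 0.2  0.4 -1. ] M [-0.07  0.08 -0.02]
```

```bash
cat >> h.py <<'E'
def comp(a,b,ra,rb,f,out):
    # crops (x0,x1,y0,y1) of two files side by side, scale f
    A,B=[cv2.resize(cv2.imread('pics/'+n)[q[2]:q[3],q[0]:q[1]],None,fx=f,fy=f,interpolation=cv2.INTER_CUBIC) for n,q in((a,ra),(b,rb))]
    h=max(A.shape[0],B.shape[0]); A,B=[np.pad(i,((0,h-i.shape[0]),(0,0),(0,0))) for i in(A,B)]
    cv2.imwrite('pics/'+out,np.hstack([A,B])); print(A.shape,B.shape)
E
python3 -c "
from h import *
comp('t1.png','s1.png',(310,430,160,280),(290,430,120,240),3,'c1.png')"
```

```text
(360, 360, 3) (360, 420, 3)
```

View pics/c1.png

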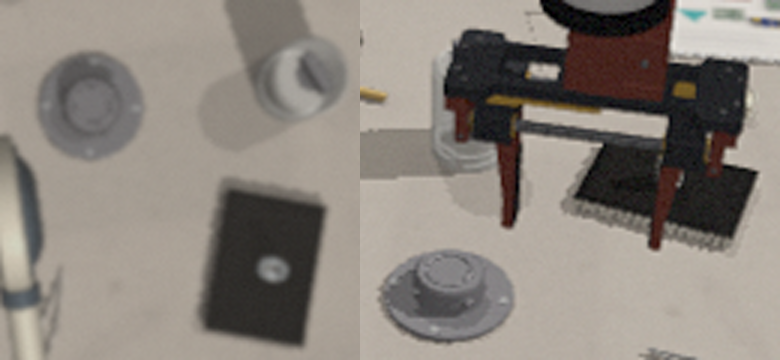

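The vial stands upright on the pad, at (272,268) in the crop. Now a mask fit of the base flange in both views.

```bash
python3 - <<'E'
from h import *
for n,(x0,x1,y0,y1) in (('top',(318,364,172,216)),('side',(293,347,200,236))):
    s=snap(n); im=s['frame'].astype(int)
    m=((im[...,0]-im[...,2])<12).astype(np.uint8); w=np.zeros_like(m); w[y0:y1,x0:x1]=m[y0:y1,x0:x1]
    w=cv2.morphologyEx(w,cv2.MORPH_OPEN,np.ones((3,3)))
    c=max(cv2.findContours(w,cv2.RETR_EXTERNAL,cv2.CHAIN_APPROX_NONE)[0],key=cv2.contourArea)
    P=np.array([ray(s,p[0],.006)[:2] for p in c])
    if n=='side': pass
    (cx,cy),rad=cv2.minEnclosingCircle(P.astype(np.float32)); 
    A=np.c_[2*P,np.ones(len(P))]; q=np.linalg.lstsq(A,(P**2).sum(1),rcond=None)[0]
    print(n,cv2.contourArea(c),'enc',round(cx,4),round(cy,4),round(rad,4),'ls',q[:2].round(4),np.sqrt(q[2]+q[0]**2+q[1]**2).round(4),cv2.fitEllipse(c))
E
```

```text
top 925.5 enc 0.5658 -0.0249 0.0557 ls [ 0.5657 -0.0253] 0.0538 ((339.77899169921875, 195.13096618652344), (34.26481628417969, 34.46556854248047), 172.13551330566406)
side 1004.5 enc 0.5657 -0.0232 0.0571 ls [ 0.5649 -0.0231] 0.0548 ((319.0521545410156, 218.16944885253906), (30.1508731842041, 42.49730682373047), 90.13026428222656)
```

```bash
cat >> h.py <<'E'
BX,BY=.5654,-.0243
def pick(x,y,gz=.045):
    go(x,y,gz+.06,0); line(x,y,gz); r.grab(4); st('g1')
    r.let_go(); line(x,y,gz,90,v=.1) if 0 else (line(x,y,gz+.03),go(x,y,gz+.03,90),line(x,y,gz))
    r.grab(5); st('g2'); line(x,y,.15); st('up')
def place(n):
    z=.077+.011*n
    go(BX,BY,z+.08,90); line(BX,BY,z+.02); line(BX,BY,z,v=.04); st('down')
    r.let_go(); st('rel'); line(BX,BY,z+.09)
E
python3 - <<'E'
from h import *
pick(.392,.1696); snap('side','s2.png')
place(0)
go(.42,.1,.22,90)
snap('top','t3.png'); snap('side','s3.png'); st()
comp('t3.png','s3.png',(195,375,120,290),(230,450,190,390),2,'c3.png')
E
```

```text
g1 t13.3 tcp [0.3921 0.1696 0.0453] yaw-0.0 open0.0521 F [-0.   0.2  1.4] M [-0.07  0.2   0.  ]
g2 t16.8 tcp [0.3921 0.1696 0.0453] yaw90.0 open0.0517 F [ 0.7 -0.6  0.8] M [-0.11  0.06  0.  ]
up t17.6 tcp [0.3918 0.1695 0.1488] yaw90.0 open0.0514 F [ 0.1 -0.4 -1.5] M [-0.1   0.04  0.03]
down t19.9 tcp [ 0.5654 -0.0243  0.0768] yaw90.0 open0.0515 F [ 0.2 -0.8  0.1] M [-0.06  0.06  0.04]
rel t20.6 tcp [ 0.5654 -0.0243  0.077 ] yaw90.0 open0.0880 F [ 0.1 -0.9 -0.7] M [-0.08  0.11 -0.03]
 t22.3 tcp [0.4209 0.0993 0.2188] yaw89.9 open0.0878 F [-0.1 -0.1 -0.2] M [-0.04  0.04 -0.03]
(400, 360, 3) (400, 440, 3)
```

View pics/c3.png

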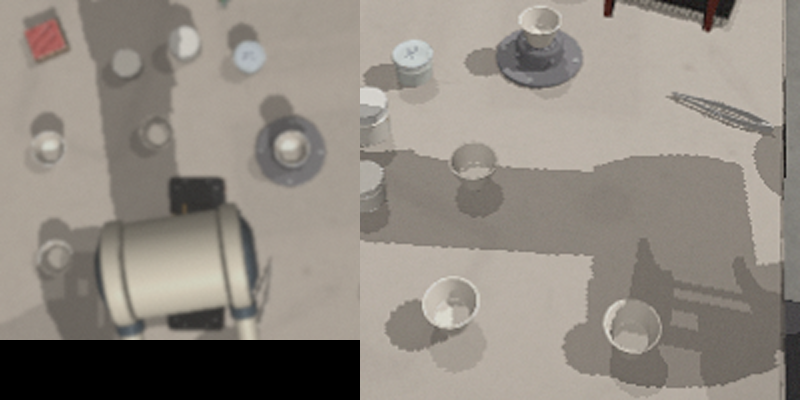

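The first cup stands on the base and the other three have not moved. Numeric check of the placed cup's rim, then the rest.

```bash
python3 - <<'E'
from h import *
s=snap('side');print(ray(s,(320,200.5),.065), proj(s,[BX,BY,.065]))
t=snap('top');print(ray(t,(195+291/2-.25,120+146/2-.25),.065), proj(t,[BX,BY,.065]))
comp('s3.png','t3.png',(285,355,175,240),(315,365,170,220),6,'c4.png')
E
```

```text
[ 0.56270891 -0.02155978  0.065     ] [[319.16629781 199.62248186]]
[ 0.56770418 -0.02399616  0.065     ] [[340.3533392  193.52035708]]
(390, 420, 3) (390, 300, 3)
```

View pics/c4.png

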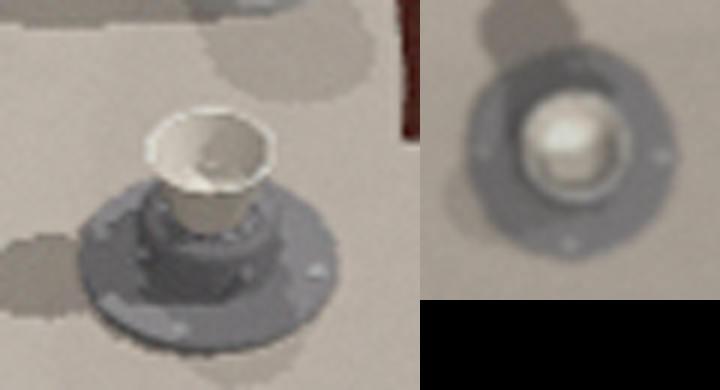

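```bash
python3 - <<'E'
from h import *
for n,(x,y) in enumerate([(.5907,.182),(.5653,.3475),(.4017,.3337)],1):
    pick(x,y)
    if not .045<r.sense()['opening']<.058: print('MISS',n); break
    place(n)
go(.42,.1,.22,90); st()
snap('side','s5.png'); snap('top','t5.png')
comp('s5.png','t5.png',(285,355,165,240),(310,430,160,285),4.5,'c5.png')
E
```

```text
g1 t25.1 tcp [0.5908 0.182  0.0452] yaw0.0 open0.0510 F [-0.2  0.1  1.4] M [-0.03  0.12 -0.01]
g2 t28.6 tcp [0.5908 0.182  0.0454] yaw90.0 open0.0522 F [ 0.2 -0.8  2.1] M [-0.03  0.02 -0.04]
up t29.4 tcp [0.5905 0.182  0.1486] yaw90.0 open0.0521 F [-1.   0.  -0.8] M [-0.09  0.02 -0.03]
down t31.5 tcp [ 0.5654 -0.0244  0.0879] yaw90.0 open0.0523 F [-0.3  0.  -0.6] M [-0.15  0.04 -0.  ]
rel t32.2 tcp [ 0.5654 -0.0243  0.088 ] yaw90.0 open0.0877 F [-0.3  0.4  0.5] M [-0.15  0.08 -0.04]
g1 t36.0 tcp [0.5653 0.3476 0.0453] yaw0.0 open0.0515 F [0.2 1.1 0.8] M [-0.    0.14 -0.01]
g2 t39.5 tcp [0.5654 0.3476 0.0454] yaw90.0 open0.0513 F [0.1 0.3 2.2] M [-0.11 -0.02  0.02]
up t40.4 tcp [0.5652 0.3474 0.1485] yaw90.0 open0.0517 F [ 0.3 -1.  -0.9] M [-0.07  0.09 -0.01]
down t43.0 tcp [ 0.5654 -0.0243  0.0989] yaw90.0 open0.0520 F [ 0.9  0.3 -0.2] M [-0.09  0.06 -0.02]
rel t43.7 tcp [ 0.5654 -0.0243  0.099 ] yaw90.0 open0.0881 F [ 0.5 -0.6  0.3] M [-0.07  0.06 -0.  ]
g1 t47.6 tcp [0.4018 0.3338 0.0453] yaw0.0 open0.0522 F [-0.9 -0.6  1.6] M [-0.04  0.16 -0.02]
g2 t51.1 tcp [0.4017 0.3338 0.0453] yaw90.0 open0.0516 F [-0.2 -0.1  0.8] M [-0.11  0.14  0.03]
up t52.0 tcp [0.4016 0.3336 0.1487] yaw90.0 open0.0514 F [ 0.2 -0.2 -0.7] M [-0.08  0.07  0.03]
down t54.6 tcp [ 0.5654 -0.0243  0.1099] yaw90.0 open0.0513 F [-0.5 -0.2 -0.4] M [-0.04  0.03 -0.01]
rel t55.4 tcp [ 0.5654 -0.0243  0.11  ] yaw90.0 open0.0879 F [ 0.4  0.  -0.4] M [-0.08  0.07  0.06]
 t56.9 tcp [0.4204 0.0998 0.2193] yaw90.0 open0.0878 F [ 0.2 -0.4  0.1] M [-0.07  0.03  0.  ]
(562, 315, 3) (562, 540, 3)
```

View pics/c5.png

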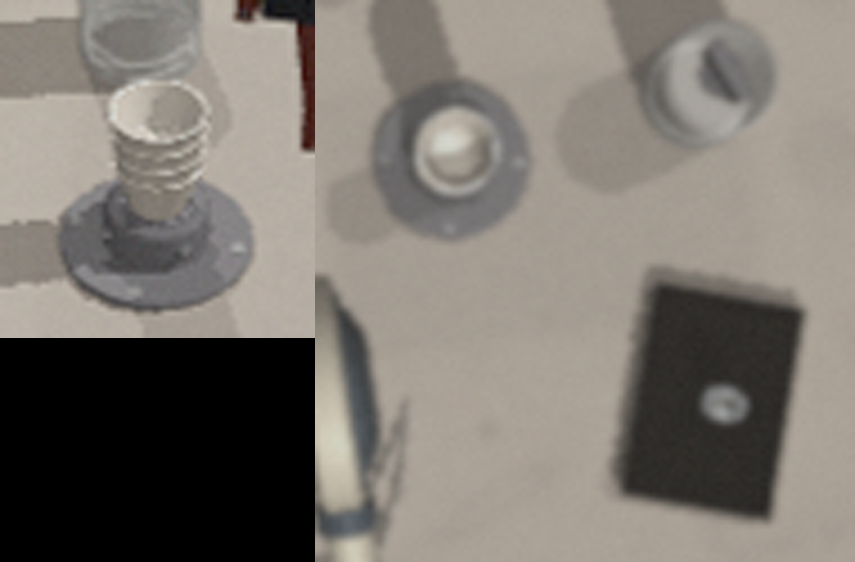

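The four rims are evenly stacked. The dome has been knocked: it is now near pixel (398,179) in the top view, where it was at (409,186). I need to relocate its wing.

```bash
python3 - <<'E'
from h import *
snap('top','t6.png'); snap('side','s6.png')
comp('t6.png','s6.png',(375,425,155,205),(300,360,120,190),7,'c6.png')
E
```

```text
(490, 350, 3) (490, 420, 3)
```

View pics/c6.png

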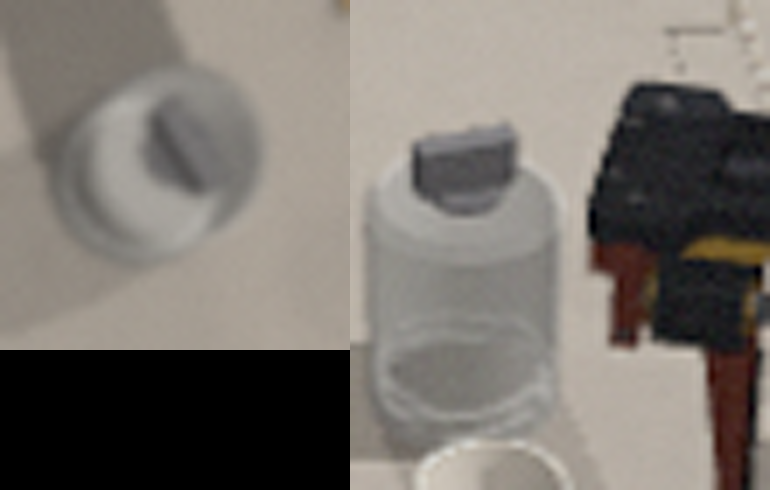

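```bash
python3 - <<'E'
from h import *
s=snap('side');t=snap('top')
f=lambda x,y:(300+(x-350+.5)/7-.5,120+(y+.5)/7-.5); g=lambda x,y:(375+(x+.5)/7-.5,155+(y+.5)/7-.5)
a,b=ray(s,f(416,152),.124),ray(s,f(516,139),.124); print(a,b,np.linalg.norm(a-b),np.degrees(np.arctan2(*(a-b)[[1,0]])))
print('c side',ray(s,f(465,138),.124))
a,b=ray(t,g(160,103),.12),ray(t,g(202,190),.12); print(a,b,np.linalg.norm(a-b),np.degrees(np.arctan2(*(a-b)[[1,0]])))
print('c top',ray(t,g(193,140),.124))
print('lower edge side',ray(s,f(461,388),.0),'body bottom top',ray(t,g(135,180),0))
print('pred',proj(t,[[.6,-.2,0],[.6,-.2,.124]]))
E
```

```text
[ 0.62857566 -0.18249223  0.124     ] [ 0.59357609 -0.19997961  0.124     ] 0.03912517122695827 26.548807243249314
c side [ 0.6126548  -0.19619361  0.124     ]
[ 0.6304434  -0.18510825  0.12      ] [ 0.5947227  -0.20181102  0.12      ] 0.03943286542367729 25.060489234179627
c top [ 0.6147058  -0.19760694  0.124     ]
lower edge side [ 0.6148919  -0.20097447  0.        ] body bottom top [ 0.61330867 -0.19625662  0.        ]
pred [[395.09337824 184.48592583]
 [403.05370782 179.70487744]]
```

```bash
python3 - <<'E'
from h import *
x,y=.6136,-.1968
go(x,y,.2,26); line(x,y,.14); line(x,y,.1245,v=.05); st('at')
r.grab(30); st('grip')
line(x,y,.15,v=.1); st('lift'); line(x,y,.25)
go(BX,BY,.25,26); st('over')
snap('top','t7.png'); snap('side','s7.png')
comp('t7.png','s7.png',(300,400,150,230),(270,380,100,240),3.5,'c7.png')
E
```

```text
at t59.6 tcp [ 0.6135 -0.1968  0.1241] yaw26.0 open0.0874 F [-0.7 -0.5  0.2] M [-0.04  0.12  0.01]
grip t60.7 tcp [ 0.6136 -0.1968  0.1244] yaw26.0 open0.0115 F [ 0.2 -1.  -0.5] M [-0.07  0.12 -0.05]
lift t61.1 tcp [ 0.6137 -0.1968  0.1511] yaw26.0 open0.0120 F [ 0.2  0.4 -1.1] M [0.01 0.12 0.05]
over t62.7 tcp [ 0.5656 -0.0249  0.2494] yaw26.0 open0.0115 F [-0.1 -1.  -1.5] M [-0.05  0.15 -0.02]
(490, 350, 3) (490, 385, 3)
```

View pics/c7.png

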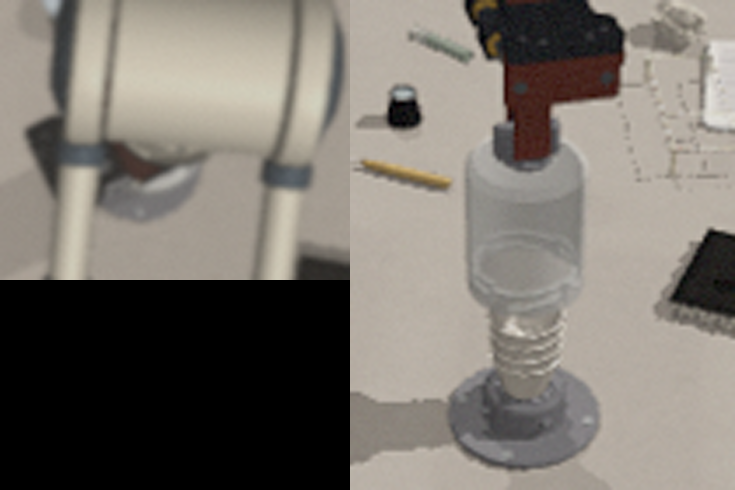

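Side view: the dome is upright over the stack, centred at column 525 (crop), with the stack at 527. I compare this with the projection, then lower in force-checked steps.

```bash
python3 - <<'E'
from h import *
s=snap('side')
for z in(.16,.2): print((proj(s,[BX,BY,z])-[270,100])*3.5+[350,0], (proj(s,[BX+.005,BY,z])-[270,100])*3.5+[350,0])
for gz in (.2,.17,.155,.150,.147,.145,.143,.1415,.140):
    line(BX,BY,gz,v=.03 if gz<.16 else .08); r.wait(.1); st(gz)
    if r.sense()['contact_force'][2]>6: break
E
```

```text
[[523.37270183 239.42224047]] [[515.96123935 238.38663253]]
[[523.96558162 189.23801252]] [[516.35413443 188.21514837]]
0.2 t63.7 tcp [ 0.5655 -0.0242  0.2009] yaw26.0 open0.0116 F [ 0.3  0.2 -1.9] M [-0.02  0.13  0.  ]
0.17 t64.3 tcp [ 0.5655 -0.0243  0.1704] yaw26.0 open0.0117 F [ 0.3 -0.2 -1. ] M [-0.04  0.09  0.02]
0.155 t65.1 tcp [ 0.5654 -0.0243  0.1552] yaw26.0 open0.0118 F [-0.3 -0.1 -0.9] M [-0.05  0.12 -0.04]
0.15 t65.5 tcp [ 0.5654 -0.0243  0.15  ] yaw26.0 open0.0118 F [-0.1  0.4 -1.8] M [-0.06  0.14  0.02]
0.147 t65.8 tcp [ 0.5654 -0.0243  0.1469] yaw26.0 open0.0118 F [ 0.1 -0.5 -1.4] M [-0.05  0.14 -0.02]
0.145 t66.2 tcp [ 0.5654 -0.0243  0.145 ] yaw26.0 open0.0118 F [-0.5  0.9 -0.7] M [-0.04  0.16  0.04]
0.143 t66.5 tcp [ 0.5654 -0.0243  0.143 ] yaw26.0 open0.0117 F [-0.7 -0.5 -1.8] M [-0.06  0.11  0.03]
0.1415 t66.9 tcp [ 0.5654 -0.0243  0.1425] yaw26.0 open0.0117 F [-1.6 -0.   6.4] M [-0.04  0.5   0.02]
```

```bash
cat >> h.py <<'E'
def turn(z,yaw,yend,dy,Ft=4,mz=.6):
    while (yend-yaw)*dy>0:
        yaw+=dy; line(BX,BY,z,yaw,v=.05); s=r.sense(); F=s['contact_force'];M=s['torque']
        print('yaw%.0f/%.1f z%.4f/%.4f F %s Mz%.2f t%.1f'%(yaw,s['orientation'][2],z,s['tcp_pos'][2]-.163,F.round(1),M[2],s['clock']))
        if abs(M[2])>mz: print('TORQUE STOP'); break
        if F[2]>30: print('FORCE'); break
        z+=float(np.clip((F[2]-Ft)/8000*.8,-.0015,.0015))
    return z,yaw
E
python3 - <<'E'
from h import *
z,yaw=turn(.142,26,112,4); print(z,yaw); st()
E
```

```text
yaw30/29.9 z0.1420/0.1427 F [-0.5  0.5  4.6] Mz0.11 t67.2
yaw34/33.9 z0.1421/0.1429 F [ 0.3 -0.8  6.3] Mz0.15 t67.4
yaw38/37.9 z0.1423/0.1432 F [-0.8  0.3  6.1] Mz0.13 t67.7
yaw42/41.9 z0.1425/0.1434 F [-1.4 -0.5  5.7] Mz0.09 t67.9
yaw46/45.9 z0.1427/0.1436 F [-1.  -0.5  6.1] Mz0.03 t68.2
yaw50/49.9 z0.1429/0.1439 F [-0.3  0.1  7.1] Mz0.10 t68.4
yaw54/53.9 z0.1432/0.1442 F [-1.2 -0.   6.5] Mz0.12 t68.7
yaw58/57.9 z0.1434/0.1444 F [-0.1 -0.8  6.7] Mz0.06 t68.9
yaw62/61.9 z0.1437/0.1446 F [-0.  -1.6  6.8] Mz0.15 t69.2
yaw66/65.9 z0.1440/0.1449 F [-0.2  0.7  6.7] Mz0.12 t69.4
yaw70/69.9 z0.1443/0.1451 F [ 0.6 -0.3  5. ] Mz0.05 t69.7
yaw74/73.9 z0.1444/0.1451 F [1.  0.9 4.9] Mz0.10 t69.9
yaw78/77.8 z0.1444/0.1450 F [0.2 0.8 6.2] Mz0.11 t70.2
yaw82/81.8 z0.1447/0.1437 F [ 1.3 -0.9 -0.8] Mz0.07 t70.4
yaw86/85.8 z0.1442/0.1433 F [ 1.5 -0.  -1.4] Mz0.01 t70.7
yaw90/89.8 z0.1437/0.1434 F [ 1.7 -2.3 -2.6] Mz-0.17 t70.9
yaw94/93.8 z0.1430/0.1433 F [-0.6 -0.8  0.9] Mz-0.69 t71.2
TORQUE STOP
0.14299066859941947 94
 t71.2 tcp [ 0.5654 -0.0244  0.1433] yaw93.8 open0.0122 F [-0.6 -0.8  0.9] M [-0.38 -0.06 -0.69]
```

The dome came off its thread end at yaw ~80. It now meets the backing stop. Back off slightly and lower it.

```bash
python3 - <<'E'
from h import *
line(BX,BY,.143,88,v=.05); st()
z=.143
while z>.1335:
    z-=.001; line(BX,BY,z,v=.02); F=r.sense()['contact_force']; st(round(z,4))
    if F[2]>6: break
snap('side','s8.png'); cv2.imwrite('pics/c8.png',cv2.resize(cv2.imread('pics/s8.png')[120:240,270:380],None,fx=5,fy=5,interpolation=cv2.INTER_CUBIC))
E
```

```text
t71.4 tcp [ 0.5653 -0.0241  0.1428] yaw88.1 open0.0122 F [ 0.3 -0.6 -1.1] M [-0.18 -0.08 -0.  ]
0.142 t71.7 tcp [ 0.5654 -0.0242  0.1417] yaw88.1 open0.0118 F [ 0.9 -1.  -1.8] M [-0.09 -0.07 -0.  ]
0.141 t71.9 tcp [ 0.5654 -0.0243  0.1408] yaw88.0 open0.0116 F [ 0.1 -0.6 -0.2] M [-0.13 -0.03  0.  ]
0.14 t72.2 tcp [ 0.5654 -0.0243  0.1399] yaw88.0 open0.0119 F [ 0.4  0.2 -1.1] M [-0.09  0.07  0.03]
0.139 t72.4 tcp [ 0.5654 -0.0243  0.1389] yaw88.0 open0.0118 F [-0.9 -0.2 -1.2] M [-0.12  0.04  0.01]
0.138 t72.7 tcp [ 0.5654 -0.0243  0.1379] yaw88.0 open0.0116 F [ 0.7  0.1 -2.1] M [-0.1 -0.  -0. ]
0.137 t72.9 tcp [ 0.5654 -0.0243  0.1369] yaw88.0 open0.0116 F [-0.1  0.3 -1.6] M [-0.09  0.05  0.03]
0.136 t73.2 tcp [ 0.5654 -0.0243  0.1359] yaw88.0 open0.0118 F [ 0.5 -0.5 -0.4] M [-0.02 -0.03  0.01]
0.135 t73.4 tcp [ 0.5654 -0.0243  0.1354] yaw88.0 open0.0117 F [-0.5  0.9  0.9] M [-0.11  0.1  -0.03]
0.134 t73.7 tcp [ 0.5654 -0.0243  0.1353] yaw88.0 open0.0119 F [-1.1  0.   5. ] M [-0.13  0.47 -0.06]
0.133 t73.9 tcp [ 0.5654 -0.0243  0.1353] yaw88.0 open0.0115 F [-1.9  0.6  8.2] M [ 0.02  0.76 -0.03]
```

View pics/c8.png

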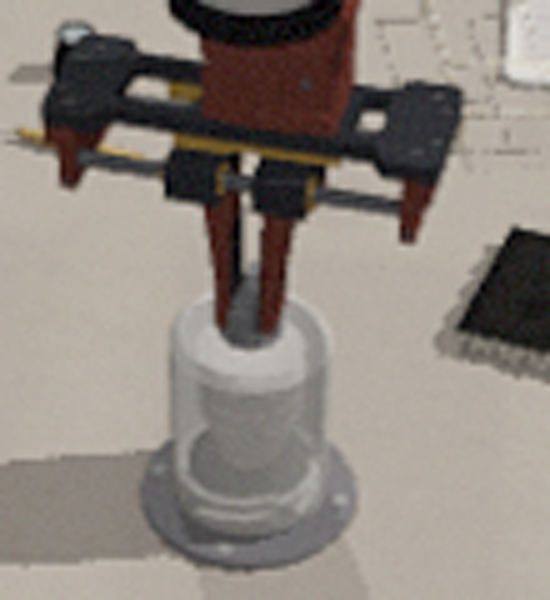

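The dome sits in the thread start, at about 10.8 mm, over the stack. Now screw it clockwise.

```bash
python3 - <<'E'
from h import *
z,yaw=turn(.1345,88,0,-4,Ft=4,mz=.9); print(z,yaw); st()
E
```

```text
yaw84/84.1 z0.1345/0.1353 F [-0.7  0.2  4.5] Mz-0.09 t74.2
yaw80/80.2 z0.1345/0.1353 F [-0.8  0.2  4.9] Mz-0.12 t74.5
yaw76/76.2 z0.1346/0.1353 F [-0.8  0.1  5.8] Mz-0.11 t74.7
yaw72/72.2 z0.1348/0.1352 F [1.  0.7 5.3] Mz-0.12 t75.0
yaw68/68.2 z0.1349/0.1350 F [0.8 0.5 4.1] Mz-0.12 t75.2
yaw64/64.2 z0.1350/0.1348 F [1.  1.  4.4] Mz-0.07 t75.5
yaw60/60.2 z0.1350/0.1346 F [ 0.3 -0.   1.2] Mz-0.04 t75.7
yaw56/56.2 z0.1347/0.1344 F [0.6 0.2 1. ] Mz-0.05 t76.0
yaw52/52.2 z0.1344/0.1342 F [0.8 0.7 1.6] Mz-0.01 t76.2
yaw48/48.2 z0.1342/0.1340 F [ 0.4 -0.6  0.3] Mz-0.07 t76.5
yaw44/44.2 z0.1338/0.1337 F [0.4 0.5 0.6] Mz0.06 t76.7
yaw40/40.2 z0.1335/0.1334 F [ 0.6 -0.   0.3] Mz-0.02 t77.0
yaw36/36.2 z0.1331/0.1332 F [ 0.4  0.  -0.4] Mz-0.03 t77.2
yaw32/32.2 z0.1326/0.1329 F [0.9 0.6 2.2] Mz-0.07 t77.5
yaw28/28.2 z0.1325/0.1327 F [0.4 0.7 2.5] Mz-0.02 t77.7
yaw24/24.2 z0.1323/0.1324 F [1.  1.2 2. ] Mz-0.04 t78.0
yaw20/20.2 z0.1321/0.1322 F [0.2 0.8 2.1] Mz-0.10 t78.2
yaw16/16.2 z0.1319/0.1319 F [0.4 0.2 0.6] Mz-0.05 t78.5
yaw12/12.2 z0.1316/0.1319 F [ 1.6 -1.8  3.1] Mz0.70 t78.7
yaw8/8.2 z0.1315/0.1319 F [ 3.4 -0.5  3.6] Mz0.73 t79.0
yaw4/4.2 z0.1315/0.1319 F [ 1.8 -1.5  4.3] Mz0.86 t79.2
yaw0/0.2 z0.1315/0.1319 F [ 3.4 -1.   4.8] Mz0.92 t79.5
TORQUE STOP
0.13149609740599685 0
 t79.5 tcp [ 0.5656 -0.0243  0.1319] yaw0.2 open0.0155 F [ 3.4 -1.   4.8] M [-0.12 -0.6   0.92]
```

The stop was met at yaw ~14, height ≈7.5 mm (screwed home). I'll ease the twist, release, rise and check.

```bash
python3 - <<'E'
from h import *
line(BX,BY,.1319,13,v=.05); st(); r.let_go(); line(BX,BY,.17,v=.08); line(BX,BY,.25); go(.42,.12,.25,90); r.wait(.5); st()
snap('side','s9.png'); snap('top','t9.png')
comp('s9.png','t9.png',(270,430,120,240),(300,430,150,290),2.7,'c9.png')
E
```

```text
t79.8 tcp [ 0.5653 -0.0244  0.1319] yaw12.9 open0.0121 F [ 2.8 -2.   4.7] M [-0.34 -0.24  0.41]
 t83.8 tcp [0.4202 0.1199 0.25  ] yaw90.0 open0.0876 F [-0.8  0.6  0.3] M [-0.07  0.06 -0.  ]
(378, 432, 3) (378, 351, 3)
```

View pics/c9.png

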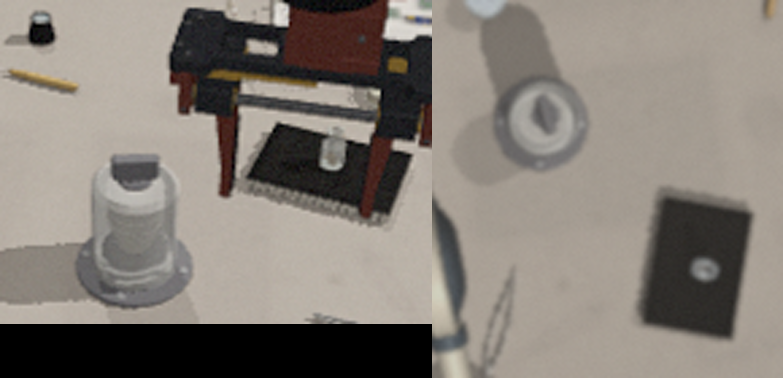

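The dome is seated upright on the base over the stack, at (135,225) in the crop. The vial stands upright on the pad at (333,150), and the gripper is clear of everything.

```bash
python3 -c "
from station import r
r.hand_in(); print(r.sense()['clock'])"
```

```text
the job is handed in; nothing more can be done
the job is handed in; nothing more can be done
```

The job is done and handed in at about 84 s of the 210 s allowed; no verdict was reported.

- **Vial:** I moved it from the base to the note pad. The last pictures show it standing upright there.
- **Cups:** All four were squared up in the gripper and nested on the base's pad. A side picture showed four evenly spaced, straight rims. Their positions were not measured individually once the dome was on.
- **Dome:** It was knocked about 4 cm aside partway through, so I located it again before picking it up. It came off its thread end after about 55° of backing. After I lowered it, it sat at about 10.8 mm. I then screwed it clockwise about 74° until the torque rose at the stop. Its height there was about 7.4 mm, worked out from the gripper height.
- **Last check:** The dome is upright on the base over the stack, and the gripper is open and clear of everything.
- **Frosted pot:** I did not touch it or work near it. I did not measure its position separately at the end.
- **Disagreements:** The two cameras differed by up to about 5 mm on where things stood, including on the placed cup's rim. I used averages, and no contact force went above about 8 N.

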